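Lift the parts basket out of the ultrasonic cleaner and hold it level

ROBOT

A 7-joint arm with a two-finger parallel gripper is mounted at the origin on a cart in front of the work surface, level with it; the furniture and walls round the work are solid. World frame = base frame: x ahead of the robot, y to its left, z up, the work surface at z = 0. Lengths are in m, angles in rad, forces in N, time in s.
With the tool pointing down it reaches from about 0.425 to 0.875 m from the base axis. Payload 9.9 kg.
Tool frame: the origin (TCP) lies on the centre line of the jaws, within the pads' length; the fingertips stand 22 mm ahead of it and the grasp point (between the pads) lies 3 mm ahead of it; z points along the fingers, y is the line along which they close (so a half turn about z gives the same grasp; the last joint's range is limited). The gripper opens to 85 mm and grips with 20 to 120 N. Pads are 22 mm wide; open, the fingers measure 114 mm over their backs; the gripper's body (76 mm by 85 mm) begins 54 mm behind the grasp point. The pads swing forward as they close: fully open they stand 13 mm farther back than shut.
Start: joints at [-1.248, 0.576, 0.025, 1.437, -0.015, 1.129, -0.057], TCP at [0.267, 0.62, 0.253] pointing down, gripper open.
Joint ranges: [-2.76, 2.76], [-0.34, 2.15], [-1.52, 1.57], [0.19, 2.46], [-1.09, 4.23], [0.17, 1.99], [-2.82, 2.82]. Speed limits (rad/s): [2.22, 2.22, 3.01, 3.01, 3.14, 3.14, 3.14].

INTERFACE

Orientations are given as a unit quaternion [w, x, y, z].
In Python, from cell import manip gives the robot as it stands.
- The arm moves only by the tool move_arm, never from a script. Its argument "series" is a list of rows, each an object with "grip": the closure, from 0 (fully open) to 1 (shut); "dp": the shift along the tool's x, y, z in units of 30 mm (1.0 is 30 mm), a list of three; "dr": the turn, a rotation vector about the tool's x, y, z in units of 6 degrees (1.0 is 6 degrees), a list of three. In form: [{"grip": grip, "dp": [x, y, z], "dr": [ax, ay, az]}, ...]. A call has 1 to 5 rows; each row shifts and turns the commanded pose from where the row before left it, along the tool's axes as they then stand; what a row does not reach is not made up. A row lasts 1/10 s, in which the tool goes at most 50 mm and 8.59 degrees, less where a joint would pass 70% of its speed; a pose out of reach is approached as far as the arm can. A call is refused whole if a number of a shift passes 1 or a number of a turn 1, either way. A call with a gripper value outside its range is refused whole. The fingers move at their own pace and stop on an object; the grip force is fixed at half the most. Time passes only in rows, so rows that do not move let the fingers close. It gives the time, the measured TCP pose, the force, the opening and the grip force at its end, in the units of the state.
- manip.state(): the state, without advancing time (a new reading comes with each control period).
- manip.snapshot(name): name is "side" or "top"; returns (picture, depth): 400x640x3 uint8, blue, green, red; 400x640 float32, m along the optical axis (not along the pixel's ray), 0 where there is no reading.
- manip.camera_info(name): a dict with "fx", "fy", "cx", "cy" (pixels), "k1" (the pictures are not rectified: a ray, as slopes to the right and down, at radius r is drawn at 1 + k1 r^2 times it, then the intrinsics apply), "camera_from_world" (4x4, takes a point from world to camera coordinates). Camera axes: x right, y down, z forward; pixel columns grow to the right and rows downward; lengths in m; the calibration is good to about 2 mm. A picture is of the moment at which its call begins. camera_info takes no time and is no camera call.
- manip.job_done(): hands the job in; it is judged then, once.
Trained networks look in the newest picture that a camera, given by its name, has taken for a name from the list of things; names that differ only in an ending like _2 or _b are one class to them, and where a whole thing is asked for, a point or a joint stands for the part that bears it (a point fixed in the world has none). Each returns a list of dicts, best first, with "p" (0 to 1); they miss things now and then, are a little off and sometimes report something else, mostly with a low value. They report only what shows in the picture. A call takes as long as a camera call.
- manip.find_in(camera, thing): "position" ([x, y, z] in m, in the coordinates of the camera as it stood for that picture, good to about 4 mm: the middle of the surface that is visible of it).
- manip.regions_of(camera, thing): "region" (400x640 bool, what is visible of it).
- manip.place_of(camera, thing): "position" ([x, y, z] in m, in the coordinates of the camera as it stood for that picture, good to about 4 mm: a listed point, or the origin of a listed thing).
The state is a dict: "t": time; "joint_positions": joint angles; "joint_vel": joint speeds; "joint_efforts": joint torques, N m; "position": TCP position; "tcp_rot": TCP orientation; "contact_force": force on the tool from outside, world axes, zero at the start; "moment": the same for the moment, N m; "opening": opening from 0.0 (shut) to 1.0 (fully open); "gripper_force": force on a finger pad.
Only numpy, scipy, OpenCV 4.12 (cv2) and the standard library are available. Lean on these libraries where they do the work, as an engineer would, in place of code of your own. Each camera call takes 0.05 s, during which the arm holds its last target. There are 200 camera calls.

TASK

The bench-top ultrasonic cleaner has finished and its tank is drained: lift the loose cover off by its knob and set it down gently, flat on the bench with the knob up. Then lift the wire basket of machine parts straight out of the tank by its handle without losing a part, and finish still holding it by the handle, still and level right above the open tank and clear of its rim by a few centimetres, so that the parts can be looked over; do not put it back or let go. Leave the other things on the bench where they are.

Things in the scene. Friction and masses are not known exactly. Their poses are not given: they have to be found in the camera images.
- cleaner: Bench-top ultrasonic cleaner, white with a steel top, fixed, 150 mm (x) by 204 mm (y). Origin: centre of its underside, on the bench; z up; x points to its back (black control panel on the -x face); y along its long side. Its flat steel deck is 112 mm above the origin.
- tank_mouth (a point): Centre of the cleaner's open tank at the top of its rim, 120 mm above the cleaner's origin. The steel rim is 7 mm thick and stands 8 mm above the deck; inside it the mouth is 110 mm (cleaner x) by 164 mm (y). The tank floor is 88 mm below this point. The bench before the cleaner is free, from world x = 0.37 on, between the wooden jig (y = 0.03) and the vise (y = -0.31).
- cover: Loose steel cover of the cleaner, an upturned pan 139 mm (x) by 193 mm (y), 40 mm high without knob, 0.2 to 0.33 kg. Origin: centre of its open lower edge; z up through the knob. It stands on the deck round the tank rim (4 mm play), axes as the cleaner's, and hides the basket. No hinge or latch: lift it straight up 45 mm to clear all below. Standing on the bench, its origin is at height 0.
- cover_knob (a point): Middle of the round black knob on the cover, 62 mm above the cover's origin on its z axis. The knob is 32 mm across at this height, 30 mm at its top and narrower at its foot; the cover's top face is 20 mm below this point, the knob's top 11 mm above it.
- basket: Open steel wire basket, 103 mm (x) by 157 mm (y) by 50 mm deep, floor 3 mm thick, 0.5 to 0.6 kg with the parts. Origin: centre of its underside; z up; axes as the cleaner's at the start. It hangs in the tank by a tab at either y end lying on the rim, origin 58 mm below the rim's top, 3.5 mm play all round. A fixed arched wire handle spans it lengthwise (along y).
- basket_handle (a point): Middle of the black sleeve on the basket's handle, 77.5 mm above the basket's origin, over its centre; 19.5 mm above the tank rim at the start. The sleeve is 74 mm long (basket y), 14 mm thick (basket x), 15 mm high: take it across its thickness. Below it the basket is open for 40 mm; beside it 48 mm are free to the rim on either side.
- nut_large: Large bright steel hexagon nut lying flat in the basket, 30 mm across flats, 16 mm high, 70 g. Origin: centre of its underside.
- nut_small: Smaller dark steel hexagon nut lying flat in the basket, 24 mm across flats, 13 mm high, 35 g. Origin: centre of its underside.
- bearing: Steel ball bearing lying flat in the basket near its +y end, 42 mm across, 13 mm high, 90 g. Origin: centre of its underside.
- bush: Brass flanged bush standing on its 40 mm flange in the basket near its -y end, 24 mm high, 60 g. Origin: centre of its underside.
- tape_measure: Bystander: yellow tape measure, 38 by 83 by 72 mm high, to the right of the cleaner. Origin: centre of its underside.
- wax_tin: Bystander: round tin with a pale metal lid, 71 mm across, 74 mm high, to the right of the cleaner. Origin: centre of its underside.
- brad_box: Bystander: blue carton, 57 by 92 by 41 mm high, to the right of the cleaner. Origin: centre of its underside.

How it is judged:
On the way, in this order (a step that is already met when the one before it is completed fails the run):
1. the cover is lifted clear of the cleaner, held by its knob (z of cover in the frame of cleaner above 0.14 m and contact force between cover and the fingers above 0.5 N and distance between the grasp point and cover_knob below 0.05 m and contact force between cover and cleaner below 0.05 N), for 0.1 s.
2. the cover is brought down flat to the bench, knob up, while still held (height (world z) of cover between -0.006 and 0.012 m and angle between cover's own z axis and vertical below 0.08 rad and contact force between cover and the fingers above 0.3 N), for 0.04 s.
3. the cover lies on the bench, let go (height (world z) of cover between -0.006 and 0.012 m and angle between cover's own z axis and vertical below 0.08 rad and contact force between cover and the fingers below 0.05 N and linear speed of cover below 0.02 m/s), for 0.2 s.
4. the basket is lifted out and held level above the tank by its handle (z of basket in the frame of cleaner above 0.14 m and horizontal distance between basket and cleaner below 0.04 m and angle between basket's own z axis and vertical below 0.12 rad and contact force between basket and the fingers above 1 N and contact force between basket and cleaner below 0.05 N and contact force between basket and cover below 0.05 N and distance between the grasp point and basket_handle below 0.05 m), for 0.2 s.
At the end, for the whole second after the job is handed in: Basket held by its handle: underside over 20 mm above the tank rim, centre within 40 mm of the tank centre, tilt under 0.12 rad, touching neither cleaner nor cover, at rest (20 mm/s, 0.12 rad/s), four parts inside; cover flat (0.08 rad) on the bench (12 mm), knob up, not touched (all of step 3 and all of step 4 and linear speed of basket below 0.02 m/s and angular speed of basket below 0.12 rad/s and x of nut_large in the frame of basket between -0.05 and 0.05 m and y of nut_large in the frame of basket between -0.077 and 0.077 m and z of nut_large in the frame of basket between -0.004 and 0.04 m and x of nut_small in the frame of basket between -0.05 and 0.05 m and y of nut_small in the frame of basket between -0.077 and 0.077 m and z of nut_small in the frame of basket between -0.004 and 0.04 m and x of bearing in the frame of basket between -0.05 and 0.05 m and y of bearing in the frame of basket between -0.077 and 0.077 m and z of bearing in the frame of basket between -0.004 and 0.04 m and x of bush in the frame of basket between -0.05 and 0.05 m and y of bush in the frame of basket between -0.077 and 0.077 m and z of bush in the frame of basket between -0.004 and 0.04 m); the arm keeps its last pose, push and grip.
It fails at once if a bystander on the bench is moved by more than 25 mm (distance of any of tape_measure, wax_tin, brad_box from where it was at the start of the episode above 0.025 m).
It fails at once if a part leaves the basket (distance between any of nut_large, nut_small, bearing, bush and basket above 0.115 m).
It fails at once if the basket is tipped by more than 0.35 rad (angle between basket's own z axis and vertical above 0.35 rad).
It also fails if it takes over 58 s, if anything falls off the work surface, if the arm or the gripper's body presses on something with over 40 N, if the wrist force passes 120 N, or if a joint passes its speed limit or range.

## Working session

There is one attempt and no reset: what is moved stays moved. The work goes in short steps, Python scripts to look and compute and a tool call to move; the robot and the scene stay as the last step left them, time stands still between calls to the robot, and variables do not carry over. Pictures are saved under pics/ and viewed, at most 10 in all, crops included, and the job is handed in when it is done.

Besides the shell and the picture viewer there is one more tool, called by a JSON object that holds its "name" and its "arguments", one argument or row to a line. move_arm: Moves the arm, as the interface text tells. Its arguments: {"type":"object","properties":{"series":{"type":"array"}},"required":["series"]}

```bash
mkdir -p pics; cat > h.py <<'E'
import numpy as np, cv2
from cell import manip
def toworld(cam,p):
    T=np.linalg.inv(np.array(manip.camera_info(cam)["camera_from_world"])); return (T@np.r_[p,1])[:3]
def cloud(cam,depth):
    c=manip.camera_info(cam); K=np.array([[c["fx"],0,c["cx"]],[0,c["fy"],c["cy"]],[0,0,1.]])
    v,u=np.mgrid[0:400,0:640]
    # r = undistorted radius: xd = x(1+k1 r^2)
    n=cv2.undistortPoints(np.stack([u,v],-1).reshape(-1,1,2).astype(float),K,np.array([c["k1"],0,0,0.])).reshape(400,640,2)
    P=np.dstack([n[...,0]*depth,n[...,1]*depth,depth,np.ones_like(depth)])
    return (P@np.linalg.inv(np.array(c["camera_from_world"])).T)[...,:3]
E
python3 - <<'E'
from h import *
s=manip.state(); print(s)
for c in("side","top"):
    im,d=manip.snapshot(c); cv2.imwrite(f"pics/{c}0.png",im); np.save(c+"0.npy",d)
    for t in("cleaner","tank_mouth","cover","cover_knob"):
        r=manip.place_of(c,t); print(c,t,[(round(x["p"],2),toworld(c,x["position"]).round(4)) for x in r[:2]])
    if c=="top":
      P=cloud(c,d)
      for t in("cover","cover_knob"):
        r=manip.regions_of(c,t)
        if r:
            m=r[0]["region"]; Q=P[m&(d>0)]; print(t,m.sum(),np.percentile(Q,[2,50,98],axis=0).round(4))
E
```

```text
{'t': 0.0, 'joint_positions': array([-1.24781032,  0.5765042 ,  0.02480404,  1.43786411, -0.01500522,
        1.12898374, -0.05653865]), 'joint_vel': array([ 0.00035323, -0.00073329, -0.00033311,  0.00132214,  0.00143122,
        0.00128638, -0.0005494 ]), 'joint_efforts': array([ 1.63903325e-03, -7.65774894e+01,  2.25048758e+00, -2.85959297e+01,
        1.53026852e-02,  1.25959443e-02, -4.21435379e-05]), 'position': array([0.26688485, 0.61957369, 0.25247596]), 'tcp_rot': array([-1.32341904e-04,  2.01980068e-01,  9.79389316e-01, -7.76701145e-04]), 'contact_force': array([-0.29916971,  0.3199576 ,  0.71369074]), 'moment': array([-0.02485566, -0.01557579,  0.02773635]), 'gripper_force': 0.0, 'opening': 0.9971033528619252}
side cleaner [(0.57, array([ 6.362e-01,  1.225e-01, -5.000e-04]))]
side tank_mouth []
side cover [(0.68, array([0.6396, 0.1197, 0.1139]))]
side cover_knob [(0.85, array([0.644 , 0.1183, 0.1711]))]
top cleaner []
top tank_mouth []
top cover [(0.64, array([0.6445, 0.1215, 0.109 ]))]
top cover_knob [(0.87, array([0.6425, 0.1206, 0.1762]))]
cover 4133 [[0.5711 0.0282 0.1189]
 [0.6372 0.1175 0.1516]
 [0.7097 0.2129 0.1799]]
cover_knob 4199 [[0.5717 0.0273 0.1136]
 [0.6375 0.1187 0.1515]
 [0.711  0.2152 0.1799]]
```

View pics/top0.png

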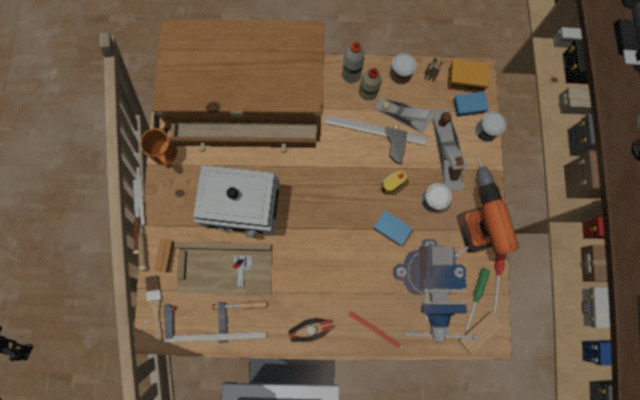

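View pics/side0.png

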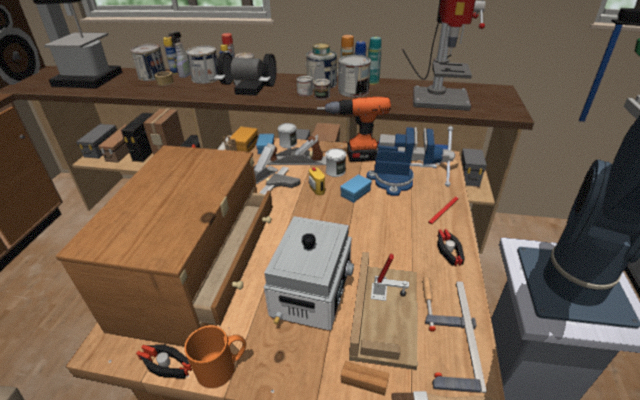

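```bash
python3 - <<'E'
from h import *
d=np.load("top0.npy");P=cloud("top",d)
ok=(d>0)&(abs(P[...,0]-.64)<.11)&(abs(P[...,1]-.12)<.14)
m=ok&(abs(P[...,2]-.152)<.008)
print(cv2.minAreaRect(P[m][:,:2].astype(np.float32)),m.sum(),np.median(P[m][:,2]))
m=ok&(P[...,2]>.172); Q=P[m]; print("knob",Q[:,:2].min(0),Q[:,:2].max(0),Q.mean(0),cv2.minEnclosingCircle(Q[:,:2].astype(np.float32)))
E
```

```text
((0.643090546131134, 0.12160397320985794), (0.19397594034671783, 0.1390668898820877), 84.77780151367188) 3771 0.15165696529098271
knob [0.62743313 0.10535735] [0.65572252 0.13549104] [0.64130498 0.11958605 0.18122934] ((0.6419755220413208, 0.12054958939552307), 0.015464934520423412)
```

The top view shows the cleaner and cover, knob at px (232,193). Long axis is along world y, with a yaw of about -5°. The blue box is at (393,228), the tape at (395,182) and the tin at (438,197). The side view agrees: knob at (308,241), jig to the right of the cleaner. The knob is at about (0.642, 0.1205, 0.174), as the given heights require. Next I check the heights along the path and the free set-down area.

```bash
cat >> h.py <<'E'
from scipy.spatial.transform import Rotation as R
def plan(target,yaw,n,step=None):
    """rows (tool axes, units) from present pose to target with tool down, tool y at azimuth yaw (deg)"""
    s=manip.state(); q=s["tcp_rot"]; R0=R.from_quat([q[1],q[2],q[3],q[0]]); p0=s["position"]
    y=np.r_[np.cos(np.radians(yaw)),np.sin(np.radians(yaw)),0]; z=np.r_[0,0,-1.]
    R1=R.from_matrix(np.c_[np.cross(y,z),y,z]); rv=(R0.inv()*R1).as_rotvec()
    d=np.array(target)-p0; print("pos",p0.round(4),"d",d.round(4),"rot deg",np.degrees(rv).round(1),"t",s["t"],"F",s["contact_force"].round(1),"open",round(s["opening"],3),"gf",round(s["gripper_force"],1))
    for k in range(n):
        Rk=R0*R.from_rotvec(rv*k/n); print((Rk.inv().apply(d/n)/.03).round(2).tolist(),(np.degrees(rv/n)/6).round(2).tolist())
E
python3 - <<'E'
from h import *
d=np.load("top0.npy");P=cloud("top",d).reshape(-1,3)[(d>0).ravel()]
print("heights cm; rows x .30..,.80 cols y .70..-.40")
for x in np.arange(.28,.82,.04):
    r=[]
    for y in np.arange(.70,-.42,-.04):
        m=(abs(P[:,0]-x)<.02)&(abs(P[:,1]-y)<.02); r.append(f"{100*np.percentile(P[m,2],97):4.0f}" if m.sum()>3 else "   .")
    print(f"{x:.2f}","".join(r))
m=(P[:,0]>.36)&(P[:,0]<.66)&(P[:,1]>-.32)&(P[:,1]<.04)&(P[:,2]>.015)
Q=P[m]
for a in np.arange(.36,.66,.02): 
    q=Q[abs(Q[:,0]-a-.01)<.01]; print(round(a,2),len(q),(sorted(set((q[:,1]/.02).round().astype(int)*2))))
plan([.642,.1205,.27],-5.2,18)
E
```

```text
heights cm; rows x .30..,.80 cols y .70..-.40
0.28    .  25  33  36   .   .   .   6   0   1   2   1   1   2   2   1   1   0   3   3   3   2   0   0   1   1   7  12
0.32  -85   .   .   .   .   .   6   6   0   1   2   0   0   2   2   0   0   0   2   3   3   3   1   1   1   0   1  13
0.36  -85   .   .   .   .   .   6   6   1   2   2   0   0   2   2   2   2   0   1   0   0   0   1   0   1   0  17  17
0.40    .   .   .   .   .   .   6   6   1   2   2   2   2   2   2   6   2   2   0   0   0   0   0   0   0   0  17  17
0.44  -85   .   .   .   .   .   6   6   2   3   5   5   2   2   2  14   2   2   0   0   0   0   0   0   0   1  17  17
0.48  -85   .   .   .   . -14   6   6   3   4   5   5   2   2   2  14   2   2   0   0   0   0   0   0   0   1   3  16
0.52    .   .   .   .   . -13   6   6   2   3   7   7   7   7   7   7   7   7   0   0   0   0   0   0   0   1   4  15
0.56    .   .   .   .   .  -8   6   3   2   0   0   0  11  14  15  15  15  15   0   0   0   0   1   0   4   5   4   1
0.60    .   .   .   .   .   6   6   2   1   0   0   0  16  16  16  16  16  15   0   0   0   0   0   0   4   5 
[... 1445 characters left out ...]
open 1.0 gf 0.0
[-1.0, -0.57, -0.03] [0.0, 0.0, 0.67]
[-1.04, -0.5, -0.03] [0.0, 0.0, 0.67]
[-1.07, -0.43, -0.03] [0.0, 0.0, 0.67]
[-1.1, -0.35, -0.03] [0.0, 0.0, 0.67]
[-1.12, -0.28, -0.03] [0.0, 0.0, 0.67]
[-1.14, -0.2, -0.03] [0.0, 0.0, 0.67]
[-1.15, -0.12, -0.03] [0.0, 0.0, 0.67]
[-1.16, -0.04, -0.03] [0.0, 0.0, 0.67]
[-1.16, 0.04, -0.03] [0.0, 0.0, 0.67]
[-1.15, 0.12, -0.03] [0.0, 0.0, 0.67]
[-1.14, 0.2, -0.03] [0.0, 0.0, 0.67]
[-1.12, 0.28, -0.03] [0.0, 0.0, 0.67]
[-1.1, 0.36, -0.03] [0.0, 0.0, 0.67]
[-1.07, 0.44, -0.03] [0.0, 0.0, 0.67]
[-1.04, 0.51, -0.03] [0.0, 0.0, 0.67]
[-1.0, 0.58, -0.03] [0.0, 0.0, 0.67]
[-0.96, 0.65, -0.03] [0.0, 0.0, 0.67]
[-0.91, 0.71, -0.03] [0.0, 0.0, 0.67]
```

{"name": "move_arm", "arguments": {
  "series": [
    {"grip":0,"dp":[-0.7,-0.4,0],"dr":[0,0,0.5]},
    {"grip":0,"dp":[-0.8,-0.4,0],"dr":[0,0,0.5]},
    {"grip":0,"dp":[-0.8,-0.35,0],"dr":[0,0,0.5]},
    {"grip":0,"dp":[-0.8,-0.3,0],"dr":[0,0,0.5]},
    {"grip":0,"dp":[-0.8,-0.25,0],"dr":[0,0,0.5]}
  ]
}}

```text
t: 1.1
position: [0.3452, 0.5166, 0.2534]
tcp_rot: [0.0, 0.33, 0.944, 0.0]
contact_force: [0.9, 0.3, -0.2]
opening: 1.0
gripper_force: 0.0
```

{"name": "move_arm", "arguments": {
  "series": [
    {"grip":0,"dp":[-0.8,-0.2,0],"dr":[0,0,0.5]},
    {"grip":0,"dp":[-0.8,-0.15,0],"dr":[0,0,0.5]},
    {"grip":0,"dp":[-0.8,-0.1,0],"dr":[0,0,0.5]},
    {"grip":0,"dp":[-0.8,-0.05,0],"dr":[0,0,0.5]},
    {"grip":0,"dp":[-0.8,0,0],"dr":[0,0,0.5]}
  ]
}}

```text
t: 1.6
position: [0.4213, 0.4215, 0.2533]
tcp_rot: [0.0, 0.451, 0.893, 0.0]
contact_force: [0.8, 1.0, 0.6]
opening: 1.002
gripper_force: 0.0
```

{"name": "move_arm", "arguments": {
  "series": [
    {"grip":0,"dp":[-0.8,0,0],"dr":[0,0,0.5]},
    {"grip":0,"dp":[-0.8,0.05,0],"dr":[0,0,0.5]},
    {"grip":0,"dp":[-0.8,0.1,0],"dr":[0,0,0.5]},
    {"grip":0,"dp":[-0.8,0.15,0],"dr":[0,0,0.5]},
    {"grip":0,"dp":[-0.8,0.2,0],"dr":[0,0,0.5]}
  ]
}}

```text
t: 2.1
position: [0.4955, 0.3254, 0.2533]
tcp_rot: [-0.0, 0.563, 0.826, 0.0]
contact_force: [0.6, 0.1, 0.2]
opening: 1.001
gripper_force: 0.0
```

```bash
python3 -c "
from h import *
plan([.642,.1205,.25],-5.2,10)"
```

```text
pos [0.4955 0.3254 0.2533] d [ 0.1465 -0.2049 -0.0033] rot deg [-0.  -0.  26.6] t 2.1 F [0.6 0.1 0.2] open 1.001 gf 0.0
[-0.81, 0.2, 0.01] [-0.0, -0.0, 0.44]
[-0.8, 0.24, 0.01] [-0.0, -0.0, 0.44]
[-0.79, 0.28, 0.01] [-0.0, -0.0, 0.44]
[-0.78, 0.32, 0.01] [-0.0, -0.0, 0.44]
[-0.76, 0.35, 0.01] [-0.0, -0.0, 0.44]
[-0.75, 0.39, 0.01] [-0.0, -0.0, 0.44]
[-0.73, 0.42, 0.01] [-0.0, -0.0, 0.44]
[-0.71, 0.45, 0.01] [-0.0, -0.0, 0.44]
[-0.68, 0.49, 0.01] [-0.0, -0.0, 0.44]
[-0.66, 0.52, 0.01] [-0.0, -0.0, 0.44]
```

{"name": "move_arm", "arguments": {
  "series": [
    {"grip":0,"dp":[-0.81,0.2,0.01],"dr":[0,0,0.44]},
    {"grip":0,"dp":[-0.8,0.24,0.01],"dr":[0,0,0.44]},
    {"grip":0,"dp":[-0.79,0.28,0.01],"dr":[0,0,0.44]},
    {"grip":0,"dp":[-0.78,0.32,0.01],"dr":[0,0,0.44]},
    {"grip":0,"dp":[-0.76,0.35,0.01],"dr":[0,0,0.44]}
  ]
}}

```text
t: 2.6
position: [0.5689, 0.2234, 0.2518]
tcp_rot: [0.0, 0.654, 0.756, -0.0]
contact_force: [1.0, 0.8, -0.3]
opening: 1.002
gripper_force: 0.0
```

{"name": "move_arm", "arguments": {
  "series": [
    {"grip":0,"dp":[-0.75,0.39,0.01],"dr":[0,0,0.44]},
    {"grip":0,"dp":[-0.73,0.42,0.01],"dr":[0,0,0.44]},
    {"grip":0,"dp":[-0.71,0.45,0.01],"dr":[0,0,0.44]},
    {"grip":0,"dp":[-0.68,0.49,0.01],"dr":[0,0,0.44]},
    {"grip":0,"dp":[-0.66,0.52,0.01],"dr":[0,0,0.44]}
  ]
}}

```text
t: 3.1
position: [0.6428, 0.1212, 0.2502]
tcp_rot: [-0.0, 0.737, 0.676, -0.0]
contact_force: [0.0, 0.0, 0.5]
opening: 0.998
gripper_force: 0.0
```

```bash
python3 -c "
from h import *
plan([.642,.1205,.180],-5.2,5)"
```

```text
pos [0.6428 0.1212 0.2502] d [-0.0008 -0.0007 -0.0702] rot deg [-0.   0.   0.3] t 3.1 F [0.  0.  0.5] open 0.998 gf 0.0
[-0.01, -0.0, 0.47] [-0.0, 0.0, 0.01]
[-0.01, -0.0, 0.47] [-0.0, 0.0, 0.01]
[-0.01, -0.0, 0.47] [-0.0, 0.0, 0.01]
[-0.01, -0.0, 0.47] [-0.0, 0.0, 0.01]
[-0.01, -0.0, 0.47] [-0.0, 0.0, 0.01]
```

{"name": "move_arm", "arguments": {
  "series": [
    {"grip":0,"dp":[0,0,0.5],"dr":[0,0,0]},
    {"grip":0,"dp":[0,0,0.5],"dr":[0,0,0]},
    {"grip":0,"dp":[0,0,0.5],"dr":[0,0,0]},
    {"grip":0,"dp":[0,0,0.5],"dr":[0,0,0]},
    {"grip":0,"dp":[0,0,0.33],"dr":[0,0,0]}
  ]
}}

```text
t: 3.6
position: [0.6419, 0.1221, 0.1792]
tcp_rot: [-0.0, 0.736, 0.677, -0.001]
contact_force: [0.7, 0.1, 0.1]
opening: 0.996
gripper_force: 0.0
```

{"name": "move_arm", "arguments": {
  "series": [
    {"grip":0.3,"dp":[0,0,0],"dr":[0,0,0]},
    {"grip":0.5,"dp":[0,0,0],"dr":[0,0,0]},
    {"grip":1,"dp":[0,0,0],"dr":[0,0,0]},
    {"grip":1,"dp":[0,0,0],"dr":[0,0,0]},
    {"grip":1,"dp":[0,0,0],"dr":[0,0,0]}
  ]
}}

```text
t: 4.1
position: [0.6427, 0.1231, 0.1817]
tcp_rot: [0.001, 0.736, 0.677, 0.001]
contact_force: [-0.6, -1.0, 6.5]
opening: 0.337
gripper_force: 59.1
```

{"name": "move_arm", "arguments": {
  "series": [
    {"grip":1,"dp":[0,0,0],"dr":[0,0,0]},
    {"grip":1,"dp":[0,0,0],"dr":[0,0,0]},
    {"grip":1,"dp":[0,0,0],"dr":[0,0,0]}
  ]
}}

```text
t: 4.4
position: [0.6427, 0.1231, 0.1817]
tcp_rot: [0.001, 0.736, 0.677, 0.001]
contact_force: [-1.3, -0.4, 6.4]
opening: 0.337
gripper_force: 59.1
```

{"name": "move_arm", "arguments": {
  "series": [
    {"grip":1,"dp":[0,0,-0.1],"dr":[0,0,0]},
    {"grip":1,"dp":[0,0,-0.3],"dr":[0,0,0]},
    {"grip":1,"dp":[0,0,-0.4],"dr":[0,0,0]},
    {"grip":1,"dp":[0,0,-0.4],"dr":[0,0,0]},
    {"grip":1,"dp":[0,0,-0.4],"dr":[0,0,0]}
  ]
}}

```text
t: 4.9
position: [0.6422, 0.1231, 0.2299]
tcp_rot: [0.0, 0.736, 0.677, 0.0]
contact_force: [-1.0, 0.3, -3.0]
opening: 0.337
gripper_force: 59.4
```

{"name": "move_arm", "arguments": {
  "series": [
    {"grip":1,"dp":[0,0,-0.5],"dr":[0,0,0]},
    {"grip":1,"dp":[0,0,-0.5],"dr":[0,0,0]},
    {"grip":1,"dp":[0,0,-0.5],"dr":[0,0,0]},
    {"grip":1,"dp":[0,0,-0.3],"dr":[0,0,0]},
    {"grip":1,"dp":[0,0,0],"dr":[0,0,0]}
  ]
}}

```text
t: 5.4
position: [0.6427, 0.1231, 0.2842]
tcp_rot: [0.001, 0.736, 0.677, 0.001]
contact_force: [0.3, -0.2, -2.4]
opening: 0.339
gripper_force: 59.4
```

```bash
python3 - <<'E'
from h import *
ims=[]
for c in("side","top"):
    im,d=manip.snapshot(c); ims.append(im); np.save(c+"1.npy",d)
    for t in("cover","cover_knob","basket_handle"):
        r=manip.place_of(c,t); print(c,t,[(round(x["p"],2),toworld(c,x["position"]).round(4)) for x in r[:2]])
a=cv2.resize(ims[0][150:350,200:400],(400,400)); b=cv2.resize(ims[1][130:260,150:280],(400,400))
cv2.imwrite("pics/lift.png",np.hstack([a,b]))
plan([.48,-.13,.265],-5.2,14)
E
```

```text
side cover [(0.65, array([0.6396, 0.1192, 0.2141]))]
side cover_knob [(0.58, array([0.6421, 0.1204, 0.2146])), (0.19, array([ 0.5738, -0.3038, -0.002 ]))]
side basket_handle [(0.56, array([0.6386, 0.1245, 0.1415])), (0.34, array([0.6409, 0.1191, 0.2165]))]
top cover [(0.94, array([0.6414, 0.1225, 0.2083]))]
top cover_knob [(0.66, array([0.642 , 0.1215, 0.2755]))]
top basket_handle []
pos [0.6419 0.1231 0.2818] d [-0.1619 -0.2531 -0.0168] rot deg [-0.1  0.   0.5] t 5.8 F [ 0.2  0.2 -2.1] open 0.337 gf 59.4
[-0.63, -0.33, 0.04] [-0.0, 0.0, 0.01]
[-0.63, -0.33, 0.04] [-0.0, 0.0, 0.01]
[-0.63, -0.33, 0.04] [-0.0, 0.0, 0.01]
[-0.63, -0.33, 0.04] [-0.0, 0.0, 0.01]
[-0.63, -0.33, 0.04] [-0.0, 0.0, 0.01]
[-0.63, -0.33, 0.04] [-0.0, 0.0, 0.01]
[-0.63, -0.33, 0.04] [-0.0, 0.0, 0.01]
[-0.63, -0.33, 0.04] [-0.0, 0.0, 0.01]
[-0.63, -0.33, 0.04] [-0.0, 0.0, 0.01]
[-0.63, -0.33, 0.04] [-0.0, 0.0, 0.01]
[-0.63, -0.33, 0.04] [-0.0, 0.0, 0.01]
[-0.63, -0.33, 0.04] [-0.0, 0.0, 0.01]
[-0.63, -0.33, 0.04] [-0.0, 0.0, 0.01]
[-0.63, -0.33, 0.04] [-0.0, 0.0, 0.01]
```

View pics/lift.png

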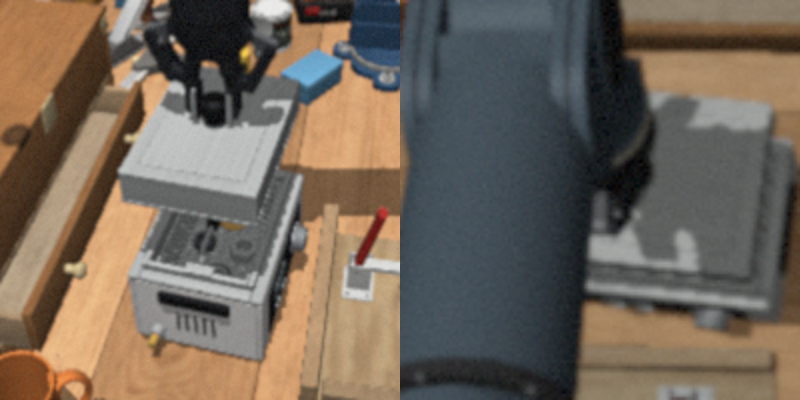

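The crop shows the cover hanging level from the knob (215,105), with the open tank and basket below it. I'll carry it to the free bench area.

{"name": "move_arm", "arguments": {
  "series": [
    {"grip":1,"dp":[0.4,-0.2,0],"dr":[0,0,0]},
    {"grip":1,"dp":[0.7,-0.45,0],"dr":[0,0,0]},
    {"grip":1,"dp":[0.7,-0.45,0],"dr":[0,0,0]},
    {"grip":1,"dp":[0.7,-0.45,0],"dr":[0,0,0]},
    {"grip":1,"dp":[0.4,-0.2,0],"dr":[0,0,0]}
  ]
}}

```text
t: 6.3
position: [0.5952, 0.2176, 0.2822]
tcp_rot: [-0.001, 0.734, 0.679, 0.0]
contact_force: [-0.1, 0.4, -2.2]
opening: 0.337
gripper_force: 59.5
```

I got the x sign wrong and moved away from the set-down area. It did no harm, and I'll correct it now.

{"name": "move_arm", "arguments": {
  "series": [
    {"grip":1,"dp":[-0.4,-0.1,0],"dr":[0,0,0]},
    {"grip":1,"dp":[-0.8,-0.2,0],"dr":[0,0,0]},
    {"grip":1,"dp":[-0.8,-0.2,0],"dr":[0,0,0]},
    {"grip":1,"dp":[-0.8,-0.2,0],"dr":[0,0,0]},
    {"grip":1,"dp":[-0.8,-0.2,0],"dr":[0,0,0]}
  ]
}}

```text
t: 6.8
position: [0.5608, 0.1069, 0.2825]
tcp_rot: [0.0, 0.736, 0.677, -0.0]
contact_force: [0.5, -0.0, -2.2]
opening: 0.336
gripper_force: 59.5
```

{"name": "move_arm", "arguments": {
  "series": [
    {"grip":1,"dp":[-0.8,-0.2,0],"dr":[0,0,0]},
    {"grip":1,"dp":[-0.8,-0.2,0],"dr":[0,0,0]},
    {"grip":1,"dp":[-0.8,-0.2,0],"dr":[0,0,0]},
    {"grip":1,"dp":[-0.8,-0.2,0],"dr":[0,0,0]},
    {"grip":1,"dp":[-0.8,-0.2,0],"dr":[0,0,0]}
  ]
}}

```text
t: 7.3
position: [0.5209, -0.0102, 0.2826]
tcp_rot: [0.0, 0.736, 0.677, 0.0]
contact_force: [0.4, -0.3, -2.6]
opening: 0.337
gripper_force: 59.5
```

```bash
python3 -c "
from h import *
plan([.48,-.13,.25],-5.2,5)"
```

```text
pos [ 0.5209 -0.0102  0.2826] d [-0.0409 -0.1198 -0.0326] rot deg [0.  0.  0.4] t 7.3 F [ 0.4 -0.3 -2.6] open 0.337 gf 59.5
[-0.82, -0.21, 0.22] [0.0, 0.0, 0.01]
[-0.82, -0.2, 0.22] [0.0, 0.0, 0.01]
[-0.82, -0.2, 0.22] [0.0, 0.0, 0.01]
[-0.82, -0.2, 0.22] [0.0, 0.0, 0.01]
[-0.82, -0.2, 0.22] [0.0, 0.0, 0.01]
```

{"name": "move_arm", "arguments": {
  "series": [
    {"grip":1,"dp":[-0.8,-0.2,0.2],"dr":[0,0,0]},
    {"grip":1,"dp":[-0.8,-0.2,0.2],"dr":[0,0,0]},
    {"grip":1,"dp":[-0.8,-0.2,0.2],"dr":[0,0,0]},
    {"grip":1,"dp":[-0.8,-0.2,0.2],"dr":[0,0,0]},
    {"grip":1,"dp":[-0.7,-0.2,0.2],"dr":[0,0,0]}
  ]
}}

```text
t: 7.8
position: [0.4812, -0.1246, 0.2524]
tcp_rot: [0.0, 0.736, 0.677, -0.0]
contact_force: [0.3, 0.0, -1.7]
opening: 0.337
gripper_force: 59.5
```

{"name": "move_arm", "arguments": {
  "series": [
    {"grip":1,"dp":[-0.1,0,0.5],"dr":[0,0,0]},
    {"grip":1,"dp":[0,0,0.8],"dr":[0,0,0]},
    {"grip":1,"dp":[0,0,0.8],"dr":[0,0,0]},
    {"grip":1,"dp":[0,0,0.8],"dr":[0,0,0]},
    {"grip":1,"dp":[0,0,0.8],"dr":[0,0,0]}
  ]
}}

```text
t: 8.3
position: [0.4815, -0.1264, 0.1408]
tcp_rot: [0.0, 0.736, 0.677, -0.0]
contact_force: [0.5, 0.1, -2.5]
opening: 0.333
gripper_force: 59.5
```

{"name": "move_arm", "arguments": {
  "series": [
    {"grip":1,"dp":[0,0,0.6],"dr":[0,0,0]},
    {"grip":1,"dp":[0,0,0.4],"dr":[0,0,0]},
    {"grip":1,"dp":[0,0,0.3],"dr":[0,0,0]},
    {"grip":1,"dp":[0,0,0.1],"dr":[0,0,0]},
    {"grip":1,"dp":[0,0,0],"dr":[0,0,0]}
  ]
}}

```text
t: 8.8
position: [0.4817, -0.1258, 0.0995]
tcp_rot: [0.0, 0.736, 0.677, 0.0]
contact_force: [-0.1, 0.9, -2.4]
opening: 0.336
gripper_force: 59.5
```

```bash
python3 -c "
from h import *
plan([.48,-.13,.071],-5.2,3)
d=manip.snapshot('side')[1]
P=cloud('side',d)
m=(d>0)&(P[...,0]>.39)&(P[...,0]<.56)&(P[...,1]>-.24)&(P[...,1]<-.01)&(P[...,2]>.02)
print(np.percentile(P[m],[2,25,50,75,98],axis=0).round(4))
print([(x['p'],toworld('side',x['position'])) for x in manip.place_of('side','cover')])
"
```

```text
pos [ 0.4817 -0.1258  0.0995] d [-0.0017 -0.0042 -0.0285] rot deg [0.  0.  0.5] t 8.8 F [-0.1  0.9 -2.4] open 0.336 gf 59.5
[-0.05, -0.02, 0.32] [0.0, 0.0, 0.03]
[-0.05, -0.02, 0.32] [0.0, 0.0, 0.03]
[-0.05, -0.02, 0.32] [0.0, 0.0, 0.03]
[[ 0.3968 -0.1726  0.0447]
 [ 0.4384 -0.1001  0.1528]
 [ 0.4663 -0.0818  0.3898]
 [ 0.4976 -0.0547  0.5089]
 [ 0.5413 -0.0276  0.6142]]
[(0.94, array([ 0.47788097, -0.12825979,  0.03383154]))]
```

{"name": "move_arm", "arguments": {
  "series": [
    {"grip":1,"dp":[0,0,0.4],"dr":[0,0,0]},
    {"grip":1,"dp":[0,0,0.25],"dr":[0,0,0]},
    {"grip":1,"dp":[0,0,0.15],"dr":[0,0,0]},
    {"grip":1,"dp":[0,0,0.05],"dr":[0,0,0]},
    {"grip":1,"dp":[0,0,0.0],"dr":[0,0,0]}
  ]
}}

```text
t: 9.4
position: [0.4814, -0.1256, 0.0736]
tcp_rot: [-0.0, 0.736, 0.677, -0.0]
contact_force: [-0.4, -0.5, -2.3]
opening: 0.338
gripper_force: 59.5
```

{"name": "move_arm", "arguments": {
  "series": [
    {"grip":1,"dp":[0,0,0.05],"dr":[0,0,0]},
    {"grip":1,"dp":[0,0,0.05],"dr":[0,0,0]},
    {"grip":1,"dp":[0,0,0],"dr":[0,0,0]}
  ]
}}

```text
t: 9.7
position: [0.4816, -0.1255, 0.0709]
tcp_rot: [0.0, 0.736, 0.678, 0.0]
contact_force: [0.1, 0.4, -2.5]
opening: 0.332
gripper_force: 59.5
```

{"name": "move_arm", "arguments": {
  "series": [
    {"grip":1,"dp":[0,0,0.05],"dr":[0,0,0]},
    {"grip":1,"dp":[0,0,0.05],"dr":[0,0,0]},
    {"grip":1,"dp":[0,0,0],"dr":[0,0,0]}
  ]
}}

```text
t: 10.0
position: [0.4817, -0.1256, 0.0695]
tcp_rot: [0.0, 0.736, 0.677, 0.001]
contact_force: [-5.3, 2.3, 25.3]
opening: 0.338
gripper_force: 62.1
```

{"name": "move_arm", "arguments": {
  "series": [
    {"grip":1,"dp":[0,0,-0.03],"dr":[0,0,0]},
    {"grip":0.55,"dp":[0,0,0],"dr":[0,0,0]},
    {"grip":0.4,"dp":[0,0,0],"dr":[0,0,0]},
    {"grip":0.2,"dp":[0,0,0],"dr":[0,0,0]},
    {"grip":0,"dp":[0,0,0],"dr":[0,0,0]}
  ]
}}

```text
t: 10.5
position: [0.4816, -0.1256, 0.0687]
tcp_rot: [-0.0, 0.736, 0.677, -0.0]
contact_force: [-0.1, 0.5, 0.7]
opening: 0.917
gripper_force: 0.0
```

{"name": "move_arm", "arguments": {
  "series": [
    {"grip":0,"dp":[0,0,0],"dr":[0,0,0]},
    {"grip":0,"dp":[0,0,0],"dr":[0,0,0]},
    {"grip":0,"dp":[0,0,-0.3],"dr":[0,0,0]},
    {"grip":0,"dp":[0,0,-0.6],"dr":[0,0,0]},
    {"grip":0,"dp":[0,0,-0.8],"dr":[0,0,0]}
  ]
}}

```text
t: 11.0
position: [0.481, -0.1256, 0.1203]
tcp_rot: [-0.001, 0.736, 0.677, -0.001]
contact_force: [0.5, 0.3, -0.3]
opening: 1.004
gripper_force: 0.0
```

{"name": "move_arm", "arguments": {
  "series": [
    {"grip":0,"dp":[0,0,-1],"dr":[0,0,0]},
    {"grip":0,"dp":[0,0,-1],"dr":[0,0,0]},
    {"grip":0,"dp":[0,0,-1],"dr":[0,0,0]},
    {"grip":0,"dp":[0,0,-1],"dr":[0,0,0]},
    {"grip":0,"dp":[0,0,-1],"dr":[0,0,0]}
  ]
}}

```text
t: 11.5
position: [0.4811, -0.1257, 0.2717]
tcp_rot: [0.0, 0.736, 0.677, 0.0]
contact_force: [1.5, 0.2, -0.8]
opening: 1.001
gripper_force: 0.0
```

```bash
python3 - <<'E'
from h import *
ims=[]
for c in("side","top"):
    im,d=manip.snapshot(c); ims.append(im); np.save(c+"2.npy",d)
    for t in("cover","cover_knob","basket","basket_handle","tank_mouth"):
        r=manip.place_of(c,t); print(c,t,[(round(x["p"],2),toworld(c,x["position"]).round(4)) for x in r[:2]])
    P=cloud(c,d); r=manip.regions_of(c,"basket_handle")
    m=(d>0)&(abs(P[...,0]-.643)<.045)&(abs(P[...,1]-.121)<.06)&(P[...,2]>.131)&(P[...,2]<.155)
    if m.sum()>5: print("sleeve",m.sum(),P[m].mean(0).round(4),cv2.minAreaRect(P[m][:,:2].astype(np.float32)),P[m][:,2].max())
a=cv2.resize(ims[0][170:350,230:410],(400,400)); b=cv2.resize(ims[1][130:260,170:300],(400,400))
cv2.imwrite("pics/open.png",np.hstack([a,b]))
plan([.643,.121,.27],-5.2,12)
E
```

```text
side cover [(0.57, array([ 0.4779, -0.1298,  0.0023]))]
side cover_knob [(0.75, array([ 0.4821, -0.1265,  0.0609]))]
side basket [(0.93, array([0.6357, 0.1241, 0.0643]))]
side basket_handle [(0.62, array([0.6404, 0.1234, 0.1388])), (0.23, array([0.6111, 0.1266, 0.0649]))]
side tank_mouth [(0.91, array([0.6427, 0.1244, 0.1235]))]
sleeve 210 [0.6374 0.1273 0.1448] ((0.6377601027488708, 0.1206790879368782), (0.11769485473632812, 0.013926136307418346), 84.91867065429688) 0.14994965225925883
top cover []
top cover_knob [(0.25, array([0.636 , 0.1713, 0.0621]))]
top basket [(0.75, array([0.6387, 0.1223, 0.0565]))]
top basket_handle [(0.76, array([0.6433, 0.1252, 0.1397]))]
top tank_mouth [(0.83, array([0.6425, 0.1249, 0.1194]))]
sleeve 202 [0.6383 0.1207 0.1434] ((0.638619065284729, 0.12037022411823273), (0.11837364733219147, 0.015137819573283195), 84.21183013916016) 0.15376897230417397
pos [ 0.4815 -0.1256  0.2695] d [0.1615 0.2466 0.0005] rot deg [-0.   0.   0.5] t 12.2 F [0.8 0.7 1.3] open 0.999 gf 0.0
[0.72, 0.39, -0.0] [-0.0, 0.0, 0.01]
[0.72, 0.39, -0.0] [-0.0, 0.0, 0.01]
[0.72, 0.39, -0.0] [-0.0, 0.0, 0.01]
[0.72, 0.39, -0.0] [-0.0, 0.0, 0.01]
[0.72, 0.39, -0.0] [-0.0, 0.0, 0.01]
[0.72, 0.39, -0.0] [-0.0, 0.0, 0.01]
[0.72, 0.39, -0.0] [-0.0, 0.0, 0.01]
[0.72, 0.39, -0.0] [-0.0, 0.0, 0.01]
[0.72, 0.39, -0.0] [-0.0, 0.0, 0.01]
[0.72, 0.39, -0.0] [-0.0, 0.0, 0.01]
[0.72, 0.39, -0.0] [-0.0, 0.0, 0.01]
[0.72, 0.39, -0.0] [-0.0, 0.0, 0.01]
```

View pics/open.png

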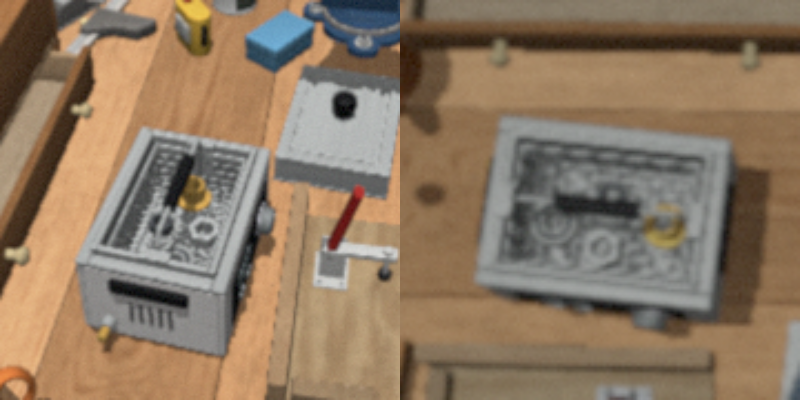

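The picture shows the cover flat on the bench with the knob up (344,103), and the sleeve at (597,205) in the top crop. The four parts lie in the basket. The measured sleeve centre is (0.638, 0.122), with a top at about 0.147, which fits the given size. I'll go there with half-closed jaws so the fingers stay inside the rim.

{"name": "move_arm", "arguments": {
  "series": [
    {"grip":0,"dp":[0.6,0.35,0],"dr":[0,0,0]},
    {"grip":0.5,"dp":[0.8,0.4,0],"dr":[0,0,0]},
    {"grip":0.5,"dp":[0.8,0.4,0],"dr":[0,0,0]},
    {"grip":0.5,"dp":[0.8,0.4,0],"dr":[0,0,0]},
    {"grip":0.5,"dp":[0.8,0.4,0],"dr":[0,0,0]}
  ]
}}

```text
t: 12.7
position: [0.5498, -0.0158, 0.2697]
tcp_rot: [-0.0, 0.736, 0.677, -0.0]
contact_force: [0.0, -0.3, -0.3]
opening: 0.5
gripper_force: 0.0
```

{"name": "move_arm", "arguments": {
  "series": [
    {"grip":0.5,"dp":[0.8,0.4,0],"dr":[0,0,0]},
    {"grip":0.5,"dp":[0.8,0.4,0],"dr":[0,0,0]},
    {"grip":0.5,"dp":[0.8,0.4,0],"dr":[0,0,0]},
    {"grip":0.5,"dp":[0.8,0.4,0],"dr":[0,0,0]},
    {"grip":0.5,"dp":[0.8,0.4,0],"dr":[0,0,0]}
  ]
}}

```text
t: 13.2
position: [0.6194, 0.0989, 0.2696]
tcp_rot: [-0.0, 0.736, 0.677, -0.0]
contact_force: [-0.0, -0.3, -0.3]
opening: 0.5
gripper_force: 0.0
```

```bash
python3 -c "
from h import *
plan([.6385,.122,.20],-5.4,4)"
```

```text
pos [0.6194 0.0989 0.2696] d [ 0.0191  0.0231 -0.0696] rot deg [-0.   0.   0.7] t 13.2 F [-0.  -0.3 -0.3] open 0.5 gf 0.0
[0.2, 0.14, 0.58] [-0.0, 0.0, 0.03]
[0.21, 0.14, 0.58] [-0.0, 0.0, 0.03]
[0.21, 0.14, 0.58] [-0.0, 0.0, 0.03]
[0.21, 0.14, 0.58] [-0.0, 0.0, 0.03]
```

{"name": "move_arm", "arguments": {
  "series": [
    {"grip":0.5,"dp":[0.3,0.2,0.3],"dr":[0,0,0.1]},
    {"grip":0.5,"dp":[0.3,0.2,0.5],"dr":[0,0,0]},
    {"grip":0.5,"dp":[0.2,0.15,0.5],"dr":[0,0,0]},
    {"grip":0.5,"dp":[0.03,0.02,0.5],"dr":[0,0,0]},
    {"grip":0.5,"dp":[0,0,0.5],"dr":[0,0,0]}
  ]
}}

```text
t: 13.7
position: [0.6377, 0.1202, 0.1987]
tcp_rot: [-0.0, 0.739, 0.673, -0.001]
contact_force: [0.6, 0.2, -0.7]
opening: 0.502
gripper_force: 0.0
```

```bash
python3 -c "
from h import *
plan([.6385,.122,.1415],-5.4,4)"
```

```text
pos [0.6377 0.1202 0.1987] d [ 0.0008  0.0018 -0.0572] rot deg [-0.1  0.1  0. ] t 13.7 F [ 0.6  0.2 -0.7] open 0.502 gf 0.0
[0.02, 0.01, 0.48] [-0.0, 0.0, 0.0]
[0.02, 0.01, 0.48] [-0.0, 0.0, 0.0]
[0.02, 0.01, 0.48] [-0.0, 0.0, 0.0]
[0.02, 0.01, 0.48] [-0.0, 0.0, 0.0]
```

{"name": "move_arm", "arguments": {
  "series": [
    {"grip":0.5,"dp":[0.02,0.01,0.5],"dr":[0,0,0]},
    {"grip":0.5,"dp":[0.02,0.01,0.5],"dr":[0,0,0]},
    {"grip":0.5,"dp":[0.02,0.01,0.5],"dr":[0,0,0]},
    {"grip":0.5,"dp":[0,0,0.4],"dr":[0,0,0]},
    {"grip":0.5,"dp":[0,0,0],"dr":[0,0,0]}
  ]
}}

```text
t: 14.2
position: [0.6381, 0.1224, 0.1415]
tcp_rot: [-0.001, 0.739, 0.673, -0.002]
contact_force: [-0.6, -0.1, -0.0]
opening: 0.496
gripper_force: 0.0
```

{"name": "move_arm", "arguments": {
  "series": [
    {"grip":0.7,"dp":[0,0,0],"dr":[0,0,0]},
    {"grip":0.8,"dp":[0,0,0],"dr":[0,0,0]},
    {"grip":1,"dp":[0,0,0],"dr":[0,0,0]},
    {"grip":1,"dp":[0,0,0],"dr":[0,0,0]},
    {"grip":1,"dp":[0,0,0],"dr":[0,0,0]}
  ]
}}

```text
t: 14.7
position: [0.6397, 0.1228, 0.1447]
tcp_rot: [0.0, 0.739, 0.674, 0.001]
contact_force: [-0.9, -0.7, 6.4]
opening: 0.149
gripper_force: 59.6
```

{"name": "move_arm", "arguments": {
  "series": [
    {"grip":1,"dp":[0,0,0],"dr":[0,0,0]},
    {"grip":1,"dp":[0,0,0],"dr":[0,0,0]}
  ]
}}

```text
t: 14.9
position: [0.6397, 0.1228, 0.1447]
tcp_rot: [0.0, 0.739, 0.674, 0.001]
contact_force: [-0.9, -0.4, 6.3]
opening: 0.151
gripper_force: 59.6
```

{"name": "move_arm", "arguments": {
  "series": [
    {"grip":1,"dp":[0,0,-0.1],"dr":[0,0,0]},
    {"grip":1,"dp":[0,0,-0.15],"dr":[0,0,0]},
    {"grip":1,"dp":[0,0,-0.2],"dr":[0,0,0]},
    {"grip":1,"dp":[0,0,-0.2],"dr":[0,0,0]},
    {"grip":1,"dp":[0,0,-0.1],"dr":[0,0,0]}
  ]
}}

```text
t: 15.4
position: [0.6395, 0.1229, 0.1671]
tcp_rot: [0.0, 0.739, 0.674, 0.0]
contact_force: [0.6, 1.0, -5.7]
opening: 0.152
gripper_force: 58.6
```

```bash
python3 -c "
from h import *
plan([.6397,.1228,.25],-5.4,8)
print(manip.state()['moment'])
im,d=manip.snapshot('side'); cv2.imwrite('pics/l2.png',cv2.resize(im[150:350,220:420],(600,600)))"
```

```text
pos [0.6395 0.1229 0.1671] d [ 0.0002 -0.0001  0.0829] rot deg [ 0.  -0.   0.1] t 15.4 F [ 0.6  1.  -5.7] open 0.152 gf 58.6
[-0.0, 0.0, -0.35] [0.0, -0.0, 0.0]
[-0.0, 0.0, -0.35] [0.0, -0.0, 0.0]
[-0.0, 0.0, -0.35] [0.0, -0.0, 0.0]
[-0.0, 0.0, -0.35] [0.0, -0.0, 0.0]
[-0.0, 0.0, -0.35] [0.0, -0.0, 0.0]
[-0.0, 0.0, -0.35] [0.0, -0.0, 0.0]
[-0.0, 0.0, -0.35] [0.0, -0.0, 0.0]
[-0.0, 0.0, -0.35] [0.0, -0.0, 0.0]
[-0.00700613  0.00820293 -0.03011412]
```

View pics/l2.png

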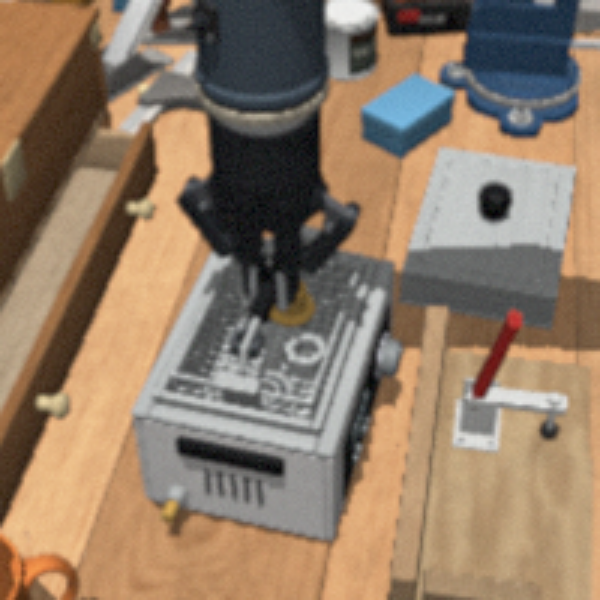

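The basket is rising level and freely. The force of 5.7 N matches its weight, and the parts are inside (bush at (290,300), nut at (305,348)). I'll continue the lift.

{"name": "move_arm", "arguments": {
  "series": [
    {"grip":1,"dp":[0,0,-0.2],"dr":[0,0,0]},
    {"grip":1,"dp":[0,0,-0.3],"dr":[0,0,0]},
    {"grip":1,"dp":[0,0,-0.4],"dr":[0,0,0]},
    {"grip":1,"dp":[0,0,-0.4],"dr":[0,0,0]},
    {"grip":1,"dp":[0,0,-0.4],"dr":[0,0,0]}
  ]
}}

```text
t: 15.95
position: [0.6394, 0.1229, 0.2188]
tcp_rot: [0.0, 0.739, 0.674, 0.0]
contact_force: [-0.4, 0.0, -5.4]
opening: 0.151
gripper_force: 58.6
```

{"name": "move_arm", "arguments": {
  "series": [
    {"grip":1,"dp":[0,0,-0.4],"dr":[0,0,0]},
    {"grip":1,"dp":[0,0,-0.3],"dr":[0,0,0]},
    {"grip":1,"dp":[0,0,-0.2],"dr":[0,0,0]},
    {"grip":1,"dp":[0,0,-0.1],"dr":[0,0,0]},
    {"grip":1,"dp":[0,0,0],"dr":[0,0,0]}
  ]
}}

```text
t: 16.45
position: [0.6393, 0.1229, 0.2475]
tcp_rot: [0.0, 0.739, 0.674, 0.0]
contact_force: [-0.2, -0.6, -5.6]
opening: 0.149
gripper_force: 58.6
```

{"name": "move_arm", "arguments": {
  "series": [
    {"grip":1,"dp":[0,0,0],"dr":[0,0,0]},
    {"grip":1,"dp":[0,0,0],"dr":[0,0,0]},
    {"grip":1,"dp":[0,0,0],"dr":[0,0,0]},
    {"grip":1,"dp":[0,0,0],"dr":[0,0,0]},
    {"grip":1,"dp":[0,0,0],"dr":[0,0,0]}
  ]
}}

```text
t: 16.95
position: [0.6392, 0.1229, 0.2472]
tcp_rot: [-0.0, 0.739, 0.674, -0.0]
contact_force: [0.0, -0.5, -5.8]
opening: 0.153
gripper_force: 58.6
```

```bash
python3 - <<'E'
from h import *
ims=[]
for c in("side","top"):
    im,d=manip.snapshot(c); ims.append(im)
    for t in("cover","basket","basket_handle","nut_large","nut_small","bearing","bush"):
        r=manip.place_of(c,t); print(c,t,[(round(x["p"],2),toworld(c,x["position"]).round(4)) for x in r[:1]])
    if c=="side":
        P=cloud(c,d); m=(d>0)&(P[...,0]>.41)&(P[...,0]<.55)&(P[...,1]>-.22)&(P[...,1]<-.03)&(abs(P[...,2]-.042)<.008)
        Q=P[m]; n=np.linalg.svd(Q-Q.mean(0))[2][2] if m.sum()<3000 else None; print("cover top",Q.mean(0),n)
cv2.imwrite("pics/fin.png",cv2.resize(ims[0][130:330,220:420],(600,600)))
s=manip.state(); print(s["position"],s["contact_force"],s["gripper_force"],s["moment"])
E
```

```text
side cover [(0.93, array([ 0.4761, -0.1272,  0.0016]))]
side basket [(0.8, array([0.6401, 0.1232, 0.1635]))]
side basket_handle [(0.63, array([0.6385, 0.1239, 0.2439]))]
side nut_large [(0.46, array([0.6094, 0.1288, 0.1665]))]
side nut_small [(0.59, array([0.66  , 0.1178, 0.1694]))]
side bearing [(0.51, array([0.6311, 0.1707, 0.1671]))]
side bush [(0.59, array([0.6345, 0.073 , 0.168 ]))]
cover top [ 0.48024783 -0.11419882  0.04181834] [-0.00204496 -0.00747639 -0.99996996]
top cover [(0.97, array([ 4.819e-01, -1.271e-01, -4.000e-04]))]
top basket [(0.76, array([0.6369, 0.1199, 0.1578]))]
top basket_handle [(0.81, array([0.6393, 0.1257, 0.2425]))]
top nut_large [(0.45, array([0.6108, 0.1279, 0.1683]))]
top nut_small []
top bearing [(0.6, array([0.6356, 0.0703, 0.1626]))]
top bush [(0.68, array([0.6361, 0.0689, 0.1608]))]
[0.63920594 0.12290511 0.2472803 ] [-0.41405673  0.44652    -6.055915  ] 58.63136529922485 [-0.02145975  0.00423905 -0.067038  ]
```

View pics/fin.png

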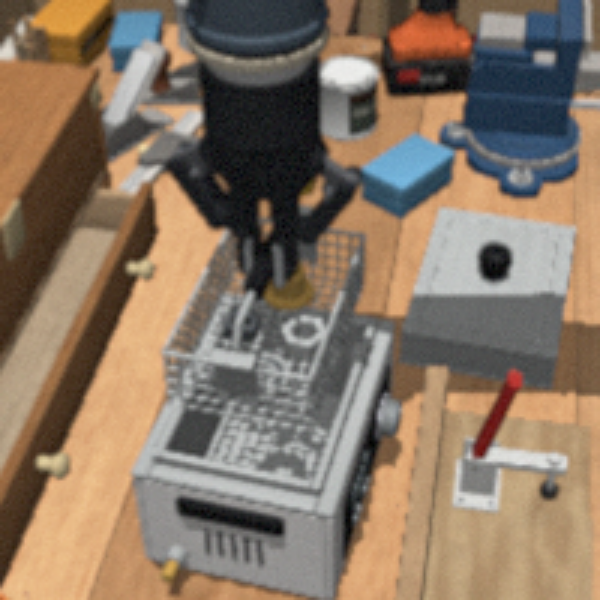

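The basket hangs level and still about 43 mm above the rim, with its parts inside. The cover is flat on the bench (490,300).

```bash
python3 -c "
from cell import manip
print(manip.job_done())"
```

```text
the job is handed in; nothing more can be done
None
```

The job is handed in, with no verdict returned: the cover lies flat on the bench with its knob up, and the basket with all four parts is held still and level about 4 cm above the tank rim.

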